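# Tip round nuts from a wide-mouthed bowl into a tub, past a scraper

## Robot

A 6-joint arm with a two-finger parallel gripper is mounted at the origin on the work surface. World frame = base frame: x ahead of the robot, y to its left, z up, the work surface at z = 0. Lengths are in mm, angles in rad, forces in N, time in s.
With the tool pointing down it reaches from about 300 to 750 mm from the base axis. Payload 8.5 kg.
Tool frame: the origin (TCP) lies between the finger pads; the fingertips stand 8 mm ahead of it and the grasp point (between the pads) lies 11 mm behind it; z points along the fingers, y is the direction in which the jaws open and shut (so a half turn about z gives the same grasp; the last joint's range is limited). The gripper opens to 85 mm and grips with 20 to 120 N. Pads are 22 mm wide; open, the fingers measure 114 mm over their backs; the gripper's body (76 mm by 85 mm) begins 54 mm behind the grasp point. The pads swing forward as they close: fully open they stand 13 mm farther back than shut.
Start: joints at [1.102, 0.381, 1.297, -0, 1.464, -0.215], TCP at [138.088, 532.365, 239.322] pointing down, gripper open.
Joint ranges: [-3.11, 3.11], [-0.89, 2.33], [0.22, 2.48], [-1.42, 4.56], [0.17, 2.85], [-2.88, 2.88]. Speed limits (rad/s): [2.39, 2.39, 3.14, 3.14, 3.14, 3.14].

## Interface

Orientations are given as [roll, pitch, yaw] about the fixed x, y, z axes, in that order (R = Rz(yaw) Ry(pitch) Rx(roll)).
In Python, from workcell import arm gives the robot as it stands. The module is installed in compiled form; this text tells all that it offers.
- The arm moves only by the tool arm_command, never from a script. Its argument "commands" is text: rows parted by semicolons, each of 4 numbers parted by spaces: the shift along the tool's x, y, z in mm, then the turn about the tool's z in rad. A call has exactly 8 rows; each row is the pose to reach, as a shift and turn from the pose measured when the call began, along the tool's axes at that moment; what a row does not reach only later rows make up. A row lasts 1/12 s, in which the tool goes at most 41.7 mm and 7.16 degrees, less where a joint would pass 70% of its speed; a pose out of reach is approached as far as the arm can. A call with a gripper value outside its range is refused whole. "hand" is the finger opening in mm, from 0 to 85.4, set as the call begins (left out, the last holds). The fingers move at their own pace and stop on an object; "squeeze" is the grip in N (left out, the last holds). Time passes only in rows, so rows that repeat a pose let the fingers close, or fill a call up. It gives the time, the measured TCP pose, the force and the opening at its end, in the units of the state.
- arm.get_obs(): the state, without advancing time (a new reading comes with each control period).
- arm.get_image(name): name is "scene" or "top"; returns the picture (480x640x3 uint8, red, green, blue); there is no depth.
- arm.camera_params(name): a dict with "intrinsics" (3x3 intrinsics, pixels), "xyz" and "rotation" of the camera in the world. Camera axes: x right, y down, z forward; pixel columns grow to the right and rows downward; lengths in mm; the calibration is good to about 2 mm. A picture is of the moment at which its call begins. camera_params takes no time and is no camera call.
- arm.finish_job(): hands the job in, once; it reports no verdict.
The state is a dict: "clock": time; "q": joint angles; "qvel": joint speeds; "joint_torque": joint torques, N m; "tool_pos": TCP position; "orientation": TCP orientation; "ft_force": force on the tool from outside, world axes, zero at the start; "torque": the same for the moment, N m; "width": finger opening in mm.
Only numpy, scipy, OpenCV 4.12 (cv2) and the standard library are available. Lean on these libraries where they do the work, as an engineer would, in place of code of your own. Each camera call takes 0.05 s, during which the arm holds its last target.

## Task

Tip the five nuts out of the sprung bowl into the white tub under one end of its mouth: hold the wide scraper slantwise across the mouth so that only a gap over the tub stays open, and press the bowl down with it so that it tips, without ever touching the nuts with the gripper. When all are in the tub, let the bowl come back to rest and stand the scraper upright in its rack slot again. Leave everything else, the tub too, where it stands.

Things in the scene. Friction and masses are not known exactly. Their poses are not given: they have to be found in the camera images.
- bowl (a joint): Stainless tipping bowl hung in a stand on a horizontal hinge. Angle (rad) tipped forward: 0 = rest, leaning 0.35 back, so that its floor rises towards the mouth; floor level at 0.35; stop at 0.85. Springs bring it back by themselves: pressing 70 mm ahead of the hinge takes 3 to 6 N to start, 8 N fully tipped. At 0.7 the floor falls 20 degrees to the mouth and the nuts roll out.
- bowl_floor (a point): Point of the bowl's floor (upper surface) square below the hinge, turning with the bowl; same axes as bowl_lip. In plan the bowl is a U: behind this point a half circle of 105 mm radius about it, ahead of it (-x) two straight side walls, inner faces 210 mm apart, 125 mm long; no wall at the front (the mouth). Flat floor; walls 55 mm high; a 45 degree slope, 20 mm high, fills the corner round the back.
- bowl_lip (a point): Middle of the bowl's front floor edge (the lip), on the floor's upper surface. Turns with the bowl: x points back into the bowl along the floor, y along the lip (side walls' inner faces at y = +105 and -105 mm), z square to the floor, upwards. The hinge axis is parallel to y, through the point 125 mm along x and 35 mm along z.
- bowl_hinge (a point): Middle of the bowl's hinge axis, 170 mm above the bench. Axes of the fixed stand: -x is the pouring direction, y along the hinge, z up. The stand's two uprights, 188 mm high and 44 mm long in x, 10 mm thick, stand at y = +-133 mm, with knobs 12 mm long outside.
- nut1_c (a point): Centre of one of five equal round hard palm nuts, brown, 50 mm in diameter, about 65 g, lying at the back of the bowl.
- nut2_c (a point): Centre of one of five equal round hard palm nuts, brown, 50 mm in diameter, about 65 g, lying at the back of the bowl.
- nut3_c (a point): Centre of one of five equal round hard palm nuts, brown, 50 mm in diameter, about 65 g, lying at the back of the bowl.
- nut4_c (a point): Centre of one of five equal round hard palm nuts, brown, 50 mm in diameter, about 65 g, lying at the back of the bowl.
- nut5_c (a point): Centre of one of five equal round hard palm nuts, brown, 50 mm in diameter, about 65 g, lying at the back of the bowl.
- tub: Open white plastic tub, 170 mm (x, the pouring direction) by 130 mm (y) by 60 mm high, walls 3 mm; loose. Origin: centre of its underside. Stands under one end of the bowl's mouth, about 68 mm to the +y or to the -y side of the mouth's middle; the tube rack stands under the other end. The lip passes 15 mm or more above both.
- tube_rack: Black rack with capped sample tubes, 150 (x) by 100 (y) by 52 mm high, loose, beside the tub under the other end of the mouth. Origin: centre of its underside. To be left alone.
- scraper_rack: Fixed aluminium rack, 186 (x) by 170 mm (y), with two slots along its x at y = +40 and -40 mm. Origin: centre of its underside. Slot floor 6 mm above the bench, slot 9 mm wide and 174 mm long, walls to 46 mm, with flared lips to 54 mm (25 mm wide at the top).
- card_mid (a point): The wide scraper: stainless plate 150 mm long (x), 5 mm thick (y), 88 mm high, with a black handle bar along its top, 130 mm long, 18 mm thick, 28 mm high; 240 g, 114 mm high in all. This point is its centre, 57 mm above its lower edge; handle centre is 43 mm above this point along z. z points from the lower edge to the handle. Stands upright in one of the two slots, centred lengthwise.
- card_edge (a point): Middle of the wide scraper's lower edge; same axes as card_mid.
- small_scraper_mid (a point): Small scraper in the other slot: same form and height but only 85 mm long. Point half-way up, 57 mm above its lower edge. To be left alone.
- bottle: Amber bottle, 60 mm across, 165 mm high, loose, somewhere between the scraper rack and the stand; origin under its centre. To be left alone.
- jar: Glass jar, 72 mm across, 85 mm high, loose; origin under its centre. To be left alone.
- dishes: Pile of flat round dishes, 93 mm across, 58 mm high, loose; origin under its centre. To be left alone.
- beaker: Glass beaker, 70 mm across, 90 mm high, loose; origin under its centre. To be left alone.
Things that resemble listed ones, but are neither listed nor needed, are in the scene too. Leave any blue or purple look-alike of the part that bears nut2_c alone.

How it is judged:
By the outcome, as a careful person would: the job done as asked, in the order asked, and still so for the second after the job is handed in, with the robot touching nothing.
It also fails if it takes over 48 s, if anything falls off the work surface, if the arm or the gripper's body presses on something with over 40 N, if the wrist force passes 120 N, or if a joint passes its speed limit or range.

## Working session

There is one attempt and no reset: what is moved stays moved. The work goes in short steps, Python scripts to look and compute and a tool call to move; the robot and the scene stay as the last step left them, time stands still between calls to the robot, and variables do not carry over. Pictures are saved under pics/ and viewed, and the job is handed in when it is done.

Besides the shell and the picture viewer there is one more tool, called after ">>>" as name(argument=value, ...) on one line, values as JSON. arm_command: Moves the arm, as the interface text tells. Its arguments: {"type":"object","properties":{"commands":{"type":"string"},"hand":{"type":"number"},"squeeze":{"type":"number"}},"required":["commands"]}

```bash
mkdir -p pics; python3 - <<'E'
from workcell import arm
import cv2
for n in("scene","top"):
    cv2.imwrite(f"pics/{n}0.png",arm.get_image(n)[:,:,::-1]); p=arm.camera_params(n); print(n,p)
print(arm.get_obs())
E
```

```text
scene {'intrinsics': array([[543.52413646,   0.        , 314.56033851],
       [  0.        , 543.52413646, 246.69335951],
       [  0.        ,   0.        ,   1.        ]]), 'xyz': array([1582.04519785, -270.87742496,  947.98698222]), 'rotation': array([-2.25779057,  0.00532568,  1.27957157])}
top {'intrinsics': array([[621.74314868,   0.        , 314.44779865],
       [  0.        , 621.74314868, 234.34171438],
       [  0.        ,   0.        ,   1.        ]]), 'xyz': array([ 527.16188329,   -4.67900714, 1472.53522808]), 'rotation': array([-3.06922541,  0.00768367, -1.59835287])}
{'clock': 0.1, 'q': array([ 1.10169714e+00,  3.81182243e-01,  1.29815170e+00,  1.75128972e-05,
        1.46358810e+00, -2.15301016e-01]), 'qvel': array([ 0.00028193, -0.00071522, -0.00235801, -0.00124395,  0.00062559,
       -0.00089668]), 'joint_torque': array([ 2.97089617e-03, -4.49228168e+01, -2.31660032e+01, -1.69292821e-04,
        3.55001081e-03, -9.23375893e-06]), 'tool_pos': array([137.9835299 , 532.16410447, 238.75593336]), 'orientation': array([-3.14029768e+00, -3.01019563e-04,  2.88779240e+00]), 'ft_force': array([ 0.47664148, -0.61173307,  0.0832031 ]), 'torque': array([ 0.01767344, -0.0325137 , -0.05449296]), 'width': 85.42647649553902}
```

View pics/scene0.png

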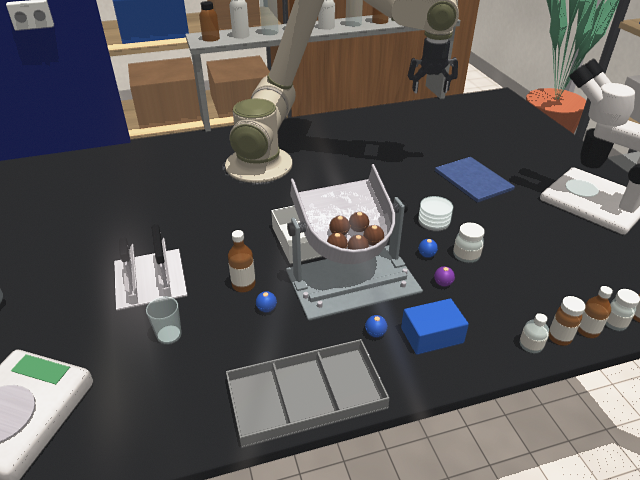

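View pics/top0.png

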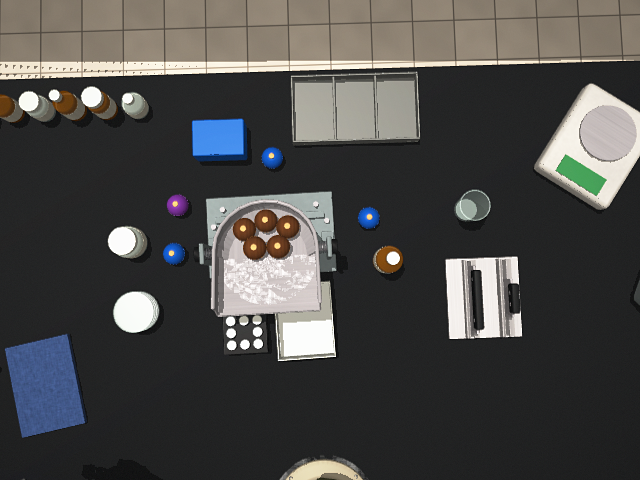

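```bash
cat > h.py <<'E'
import numpy as np, cv2
from scipy.spatial.transform import Rotation as R
from workcell import arm
def cam(n):
    p=arm.camera_params(n); return np.array(p["intrinsics"]),R.from_euler("xyz",p["rotation"]).as_matrix(),np.array(p["xyz"])
C={n:cam(n) for n in("scene","top")}
def ray(n,uv):
    K,M,t=C[n]; d=M@np.linalg.solve(K,[uv[0],uv[1],1.]); return t,d/np.linalg.norm(d)
def plane(n,uv,z):
    t,d=ray(n,uv); return t+d*(z-t[2])/d[2]
def proj(n,P):
    K,M,t=C[n]; q=K@(M.T@(np.asarray(P,float)-t)); return q[:2]/q[2]
def two(uvs,uvt):
    a,d=ray("scene",uvs); b,e=ray("top",uvt)
    s=np.linalg.lstsq(np.c_[d,-e],b-a,rcond=None)[0]; p,q=a+s[0]*d,b+s[1]*e
    return (p+q)/2,np.linalg.norm(p-q)
def shot(n,name):
    im=arm.get_image(n)[:,:,::-1].copy(); cv2.imwrite(f"pics/{name}.png",im); return im
def crop(im,x0,x1,y0,y1,name,s=4):
    cv2.imwrite(f"pics/{name}.png",cv2.resize(im[y0:y1,x0:x1],None,fx=s,fy=s,interpolation=cv2.INTER_CUBIC))
E
python3 - <<'E'
from h import *
print(proj("scene",[0,0,0]),proj("top",[138,532,239]))
t=cv2.imread("pics/top0.png");s=cv2.imread("pics/scene0.png")
crop(t,190,345,180,370,"c_bowl",4) if 0 else crop(t,190,350,185,335,"c_bowl",5)
crop(t,435,530,245,350,"c_rack",5)
crop(s,260,430,150,320,"c_sb",4*0+3.5 if 0 else 3)
crop(s,100,200,215,350,"c_sr",4)
E
```

```text
[258.3241294  164.67493953] [ 48.09661064 488.29229234]
```

View pics/c_bowl.png

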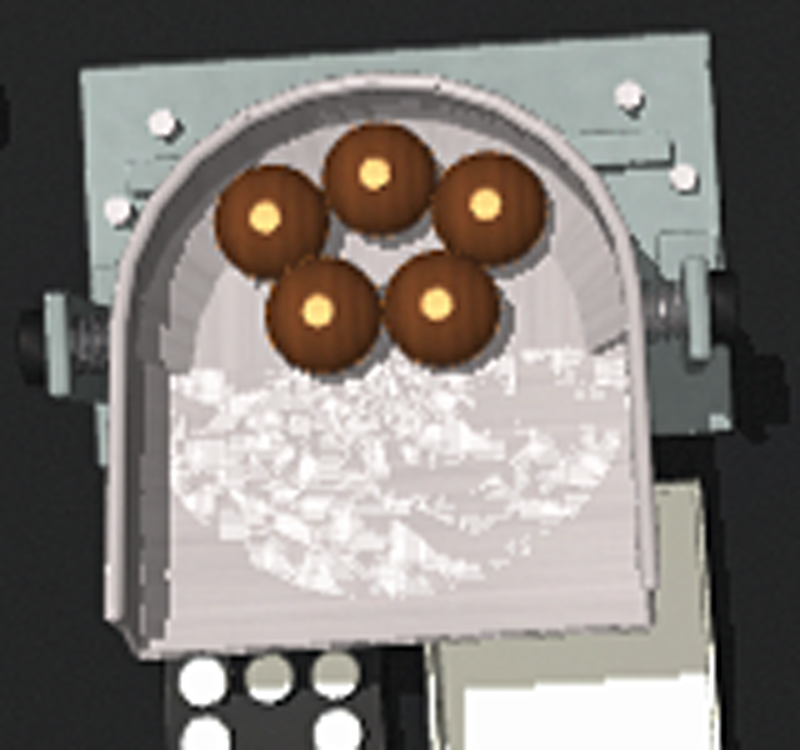

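View pics/c_rack.png

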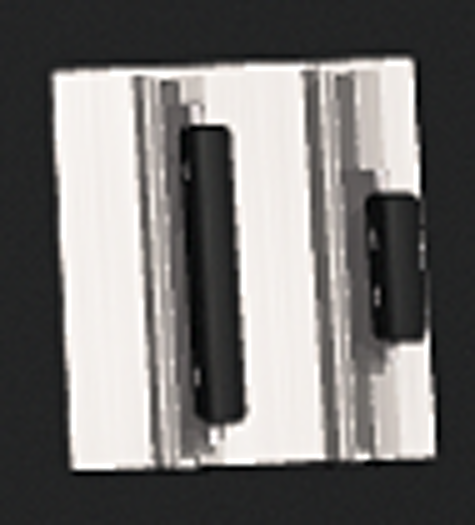

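View pics/c_sb.png

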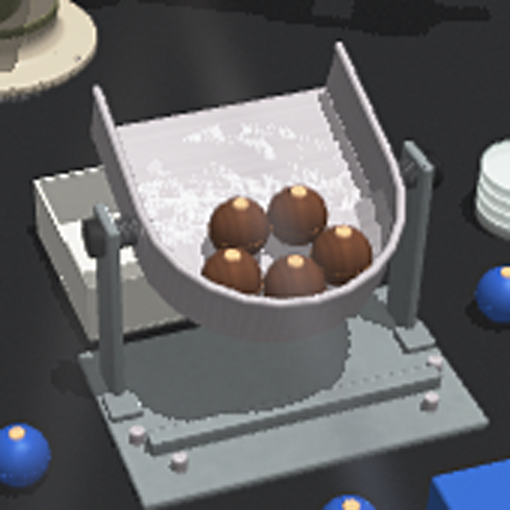

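View pics/c_sr.png

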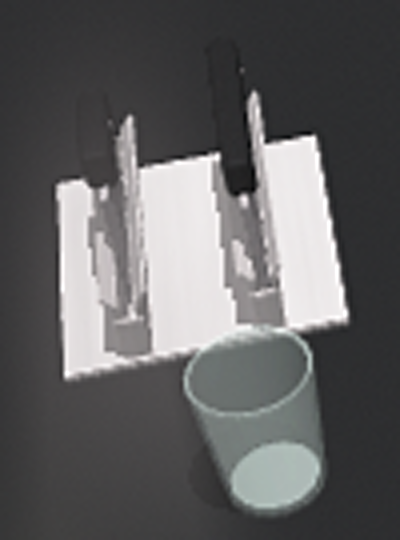

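```bash
python3 - <<'E'
from h import *
np.set_printoptions(precision=1,suppress=True)
f=lambda x,y,ox,oy:(ox+(x+.5)/5-.5,oy+(y+.5)/5-.5)
L=plane("top",f(58,344,190,185),188);Rr=plane("top",f(697,308,190,185),188)
print("uprights",L,Rr,np.linalg.norm(L-Rr),(L+Rr)/2, "yaw",np.arctan2(*( (L-Rr)[:2]*[-1,1])))
for z in (0,46,54):
    c=[plane("top",f(*p,435,245),z) for p in((53,72),(412,60),(436,458),(72,468))]
    print(z,[np.linalg.norm(c[i]-c[(i+1)%4]) for i in range(4)],np.mean(c,0),[np.degrees(np.arctan2(*((c[i]-c[j])[:2][::-1]))) for i,j in((0,3),(1,2))])
for z in(120,):
  for p in((184,127),(230,127),(243,420),(200,424)): print(plane("top",f(*p,435,245),z))
# lip corners, at rest height ~180
for p in((145,655),(650,625)): print("lip",plane("top",f(*p,190,185),180))
# tub
for n in[(276,0)]: pass
im=cv2.imread("pics/top0.png");crop(im,215,345,270,370,"c_tub",6)
E
```

```text
uprights [587.6 238.  188. ] [595.1 -26.8 188. ] 264.9216173621606 [591.3 105.6 188. ] yaw 0.028386110950284787
0 [np.float64(169.54708917298333), np.float64(186.46550922596018), np.float64(170.27893475028972), np.float64(185.5735118184847)] [ 474.5 -389.1    0. ] [np.float64(0.2959833680910451), np.float64(0.5202720260437833)]
46 [np.float64(164.25066844685688), np.float64(180.64058004204185), np.float64(164.9596521625832), np.float64(179.77644742174536)] [ 476.2 -377.1   46. ] [np.float64(0.2959833680910583), np.float64(0.5202720260437943)]
54 [np.float64(163.32955179883476), np.float64(179.62754887962126), np.float64(164.03455953863423), np.float64(178.7682623092689)] [ 476.5 -375.    54. ] [np.float64(0.2959833680910299), np.float64(0.5202720260437909)]
[ 538.4 -335.   120. ]
[ 537.9 -354.9  120. ]
[ 411.9 -354.6  120. ]
[ 410.6 -336.   120. ]
lip [458.3 205.4 180. ]
lip [465.   -3.7 180. ]
```

View pics/c_tub.png

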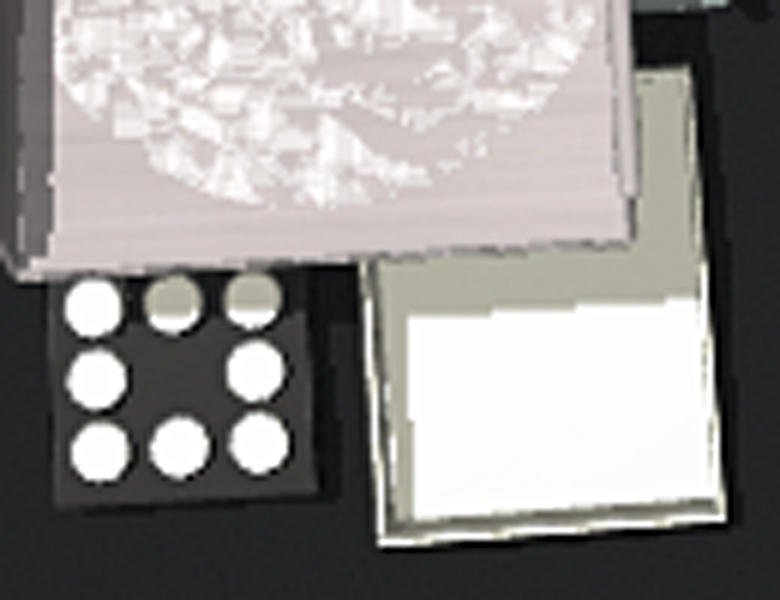

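```bash
cat >> h.py <<'E'
def go(x,y,z,yaw):
    o=arm.get_obs(); M=R.from_euler("xyz",o["orientation"]).as_matrix()
    s=M.T@(np.array([x,y,z])-o["tool_pos"]); cy=np.arctan2(M[1,0],M[0,0])
    t=-((yaw-cy+np.pi)%(2*np.pi)-np.pi)
    print("t %.2f pos %s rpy %s w %.1f F %s"%(o["clock"],o["tool_pos"].round(1),o["orientation"].round(3),o["width"],o["ft_force"].round(1)))
    print("shift",s.round(1),"turn %.3f"%t)
E
python3 - <<'E'
from h import *
np.set_printoptions(precision=1,suppress=True)
go(474,-346,230,0)
for p in((380,545),(725,520),(690,68)): print("tub",plane("top",(215+p[0]/6,270+p[1]/6),60))
E
```

```text
t 0.10 pos [138.  532.2 238.8] rpy [-3.1 -0.   2.9] w 85.4 F [ 0.5 -0.6  0.1]
shift [-545.7 -765.7    9.6] turn 2.888
tub [347.4  92.3  60. ]
tub [353.2 -37.1  60. ]
tub [522.2 -28.9  60. ]
```

>>> arm_command(commands="-15 -22 0 0.1;-37 -53 0 0.22;-61 -86 0 0.34;-85 -120 0 0.46;-109 -153 0 0.58;-133 -187 0 0.70;-157 -220 0 0.82;-181 -254 0 0.94", hand=85)

```text
clock: 0.77
tool_pos: [249.3, 239.1, 239.0]
orientation: [-3.141, 0.001, 1.943]
ft_force: [1.2, -0.2, 0.0]
width: 84.9
```

```bash
python3 -c "
from h import *
go(474,-346,230,0)"
```

```text
t 0.77 pos [249.3 239.1 239. ] rpy [-3.141e+00  1.000e-03  1.943e+00] w 84.9 F [ 1.2 -0.2  0. ]
shift [-626.8   -3.3    9.5] turn 1.943
```

>>> arm_command(commands="-40 0 0 0.12;-80 0 0 0.24;-120 0 0 0.36;-160 -1 0 0.48;-200 -1 0 0.60;-240 -1 0 0.72;-280 -2 0 0.84;-320 -2 0 0.96")

```text
clock: 1.43
tool_pos: [363.6, -61.8, 239.2]
orientation: [3.141, 0.001, 0.976]
ft_force: [0.9, 0.8, 0.0]
width: 84.7
```

```bash
python3 -c "
from h import *
go(474.5,-346.5,200,0.007)"
```

```text
t 1.43 pos [363.6 -61.8 239.2] rpy [3.141e+00 1.000e-03 9.760e-01] w 84.7 F [0.9 0.8 0. ]
shift [-173.6  251.4   39.5] turn 0.969
```

>>> arm_command(commands="-23 34 3 0.12;-47 68 6 0.25;-70 102 10 0.37;-94 136 15 0.5;-118 170 20 0.62;-140 204 26 0.74;-160 232 32 0.86;-173 251 38 0.969")

```text
clock: 2.1
tool_pos: [474.9, -348.9, 200.1]
orientation: [3.141, 0.001, -0.001]
ft_force: [0.4, 0.2, 0.1]
width: 85.0
```

```bash
python3 -c "
from h import *
im=shot('top','t1');crop(im,420,560,220,360,'t1c',5)
im=shot('scene','s1');crop(im,90,210,180,330,'s1c',4)
go(474.5,-346.5,95,0.007)"
```

```text
t 2.20 pos [ 474.6 -348.6  199. ] rpy [-3.141e+00  3.000e-03  1.000e-03] w 84.7 F [ 0.5  0.8 -0.1]
shift [  0.2  -2.  104. ] turn -0.006
```

View pics/s1c.png

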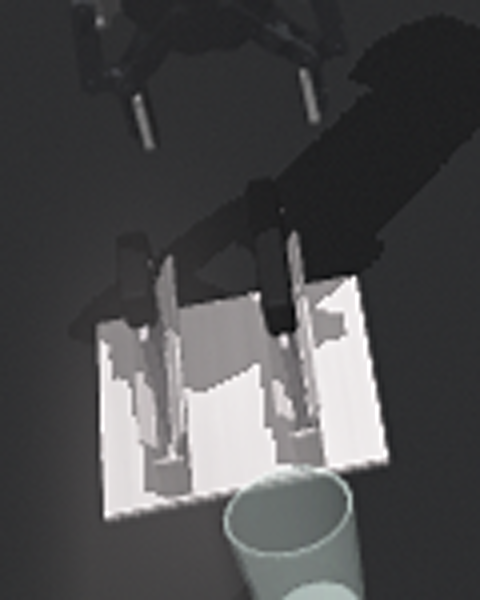

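View pics/t1c.png

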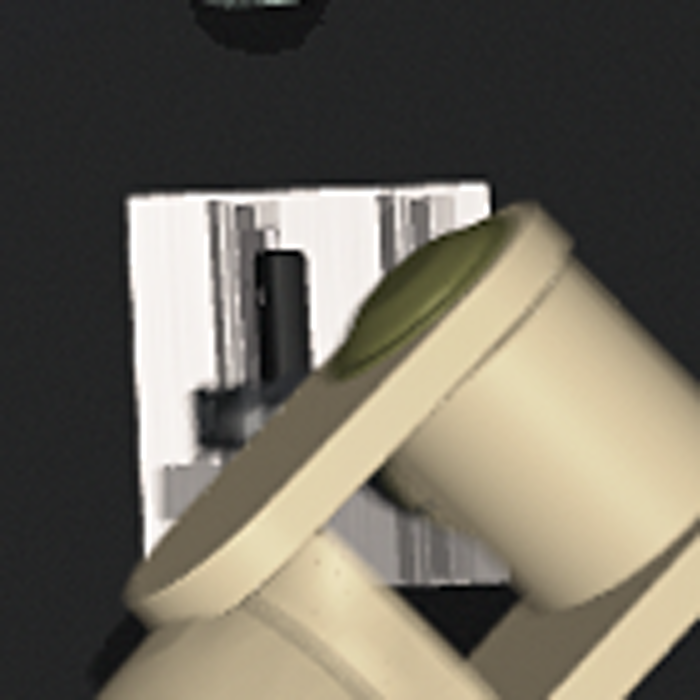

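>>> arm_command(commands="0 -1 12 0;0 -2 28 -0.006;0 -2 45 -0.006;0 -2 62 -0.006;0 -2 78 -0.006;0 -2 92 -0.006;0 -2 101 -0.006;0 -2 104 -0.006")

```text
clock: 2.87
tool_pos: [473.9, -345.5, 93.8]
orientation: [-3.139, 0.004, 0.008]
ft_force: [-0.7, -0.1, 0.2]
width: 84.5
```

>>> arm_command(commands="0 0 0 0;0 0 0 0;0 0 0 0;0 0 0 0;0 0 0 0;0 0 0 0;0 0 0 0;0 0 0 0", hand=5, squeeze=100)

```text
clock: 3.53
tool_pos: [474.2, -346.1, 94.6]
orientation: [-3.141, 0.003, 0.008]
ft_force: [-0.7, -0.5, 5.0]
width: 16.9
```

```bash
python3 -c "
from h import *
im=shot('scene','s2');crop(im,90,210,180,330,'s2c',4)
go(474.5,-346.5,290,0.007)"
```

```text
t 3.58 pos [ 474.2 -346.1   94.5] rpy [-3.141e+00  3.000e-03  8.000e-03] w 17.1 F [-0.4 -1.9  6.1]
shift [  -0.2    0.2 -195.5] turn 0.001
```

View pics/s2c.png

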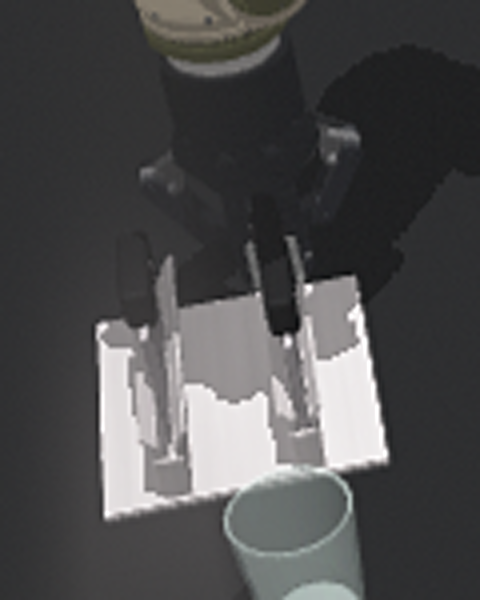

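>>> arm_command(commands="0 0 -10 0;0 0 -28 0;0 0 -55 0;0 0 -90 0;0 0 -125 0;0 0 -160 0;0 0 -190 0;0 0 -210 0")

```text
clock: 4.25
tool_pos: [474.8, -345.9, 308.1]
orientation: [3.141, 0.001, 0.009]
ft_force: [0.9, 0.3, -2.5]
width: 16.9
```

```bash
python3 -c "
from h import *
import numpy as np
y=.03;ux=np.array([np.cos(y),np.sin(y)]);uy=np.array([-ux[1],ux[0]]);H=np.array([591.3,105.6])
a=.45
for phi in(-.35,-.2,0,.1,.2,.3,.35,.4,.45,.5):
    c,s=np.cos(phi),np.sin(phi)
    db=50; L=150*np.sin(a)
    xb=-db*c+35*s; zb=-db*s-35*c
    xf=xb-L; # front end; floor height there
    df=(35*s-xf)/c; zf=-df*s-35*c
    ze=max(zb,zf); xm=xb-L/2; ym=100-75*np.cos(a)
    print(phi,(H+ux*xm+uy*ym).round(1),'edge %.1f tcp %.1f'%(170+ze,170+ze+88.5),'df %.0f lift b %.0f f %.0f'%(df,ze-zb,ze-zf))
im=shot('scene','s3');crop(im,90,290,100,300,'s3c',3)
go(516,137,350,1.571-a+.03)"
```

```text
-0.35 [498.8 135.3] edge 178.1 tcp 266.6 df 119 lift b 24 f 0
-0.2 [501.8 135.4] edge 158.9 tcp 247.4 df 117 lift b 13 f 0
0 [507.7 135.6] edge 135.0 tcp 223.5 df 115 lift b 0 f 0
0.1 [511.5 135.7] edge 130.2 tcp 218.7 df 116 lift b 0 f 7
0.2 [515.7 135.8] edge 125.8 tcp 214.3 df 117 lift b 0 f 13
0.3 [520.3 136. ] edge 121.8 tcp 210.3 df 118 lift b 0 f 20
0.35 [522.8 136. ] edge 120.0 tcp 208.5 df 119 lift b 0 f 24
0.4 [525.3 136.1] edge 118.3 tcp 206.8 df 121 lift b 0 f 28
0.45 [527.9 136.2] edge 116.7 tcp 205.2 df 122 lift b 0 f 32
0.5 [530.6 136.3] edge 115.3 tcp 203.8 df 124 lift b 0 f 36
t 4.30 pos [ 475.3 -346.5  311.1] rpy [ 3.137e+00 -3.000e-03  9.000e-03] w 16.8 F [-0.7  0.8  1.9]
shift [  45.  -483.   -41.1] turn -1.142
```

View pics/s3c.png

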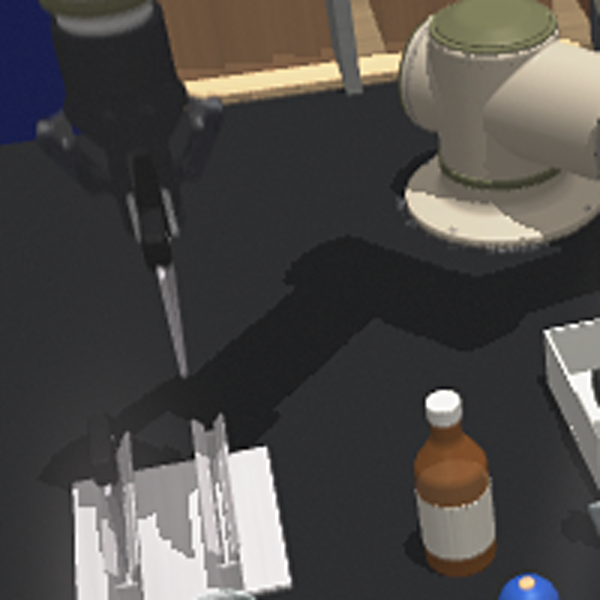

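>>> arm_command(commands="0 -12 -6 -0.05;1 -35 -14 -0.13;3 -65 -22 -0.22;4 -98 -30 -0.31;6 -131 -36 -0.41;7 -164 -40 -0.5;9 -196 -42 -0.6;10 -228 -42 -0.7")

```text
clock: 4.97
tool_pos: [482.7, -116.4, 351.7]
orientation: [3.137, 0.001, 0.714]
ft_force: [0.3, 0.5, -2.8]
width: 16.9
```

```bash
python3 -c "
from h import *
go(498.8,135.3,350,1.151)"
```

```text
t 4.97 pos [ 482.7 -116.4  351.7] rpy [3.137e+00 1.000e-03 7.140e-01] w 16.9 F [ 0.3  0.5 -2.8]
shift [ 176.9 -179.7    0.7] turn -0.437
```

>>> arm_command(commands="22 -23 0 -0.06;46 -47 0 -0.12;70 -71 0 -0.18;95 -97 0 -0.24;121 -123 0 -0.3;146 -149 0 -0.36;166 -169 0 -0.41;176 -179 0 -0.435")

```text
clock: 5.63
tool_pos: [497.7, 137.3, 349.8]
orientation: [3.141, 0.003, 1.154]
ft_force: [0.2, -0.9, -2.0]
width: 16.8
```

```bash
python3 -c "
from h import *
im=shot('scene','s4');crop(im,230,430,100,300,'s4c',3)
go(498.8,135.3,275,1.151)"
```

```text
t 5.68 pos [497.7 138.2 349.6] rpy [3.141e+00 3.000e-03 1.156e+00] w 16.7 F [-0.4  1.3 -2.8]
shift [-2.   2.1 74.6] turn 0.005
```

View pics/s4c.png

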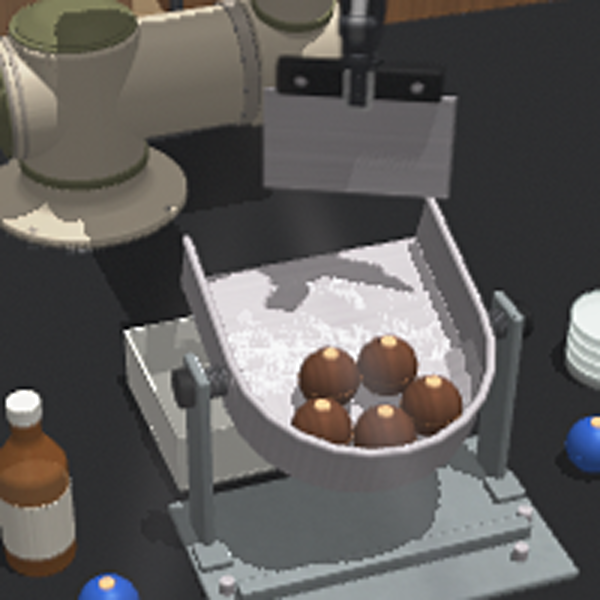

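>>> arm_command(commands="-1 1 5 0.002;-2 2 14 0.005;-2 2 26 0.005;-2 2 40 0.005;-2 2 53 0.005;-2 2 64 0.005;-2 2 71 0.005;-2 2 74 0.005")

```text
clock: 6.35
tool_pos: [498.2, 134.3, 273.9]
orientation: [-3.139, 0.004, 1.149]
ft_force: [-1.3, -0.7, -3.0]
width: 16.8
```

```bash
python3 -c "
from h import *
im=shot('scene','s5');crop(im,230,430,100,300,'s5c',3)
im=shot('top','t5');crop(im,190,350,185,335,'t5c',5)
go(498.8,135.3,267,1.151)"
```

```text
t 6.45 pos [498.6 134.7 275.1] rpy [-3.141e+00  3.000e-03  1.150e+00] w 16.8 F [-0.1  0.3 -1.5]
shift [ 0.7 -0.   8.1] turn -0.001
```

View pics/s5c.png

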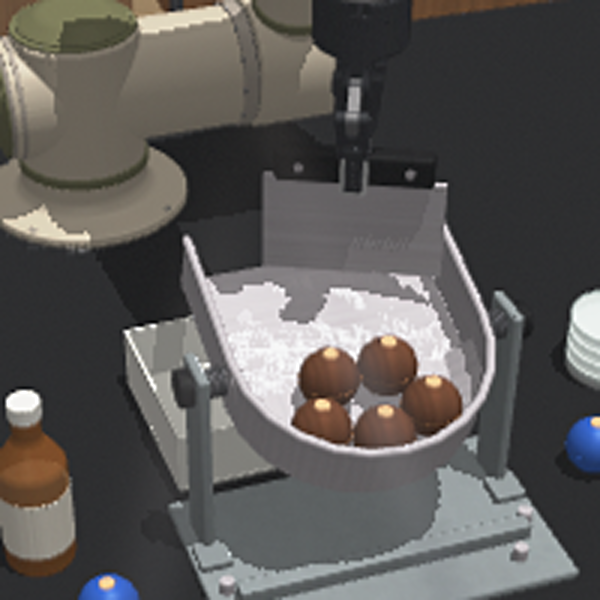

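View pics/t5c.png

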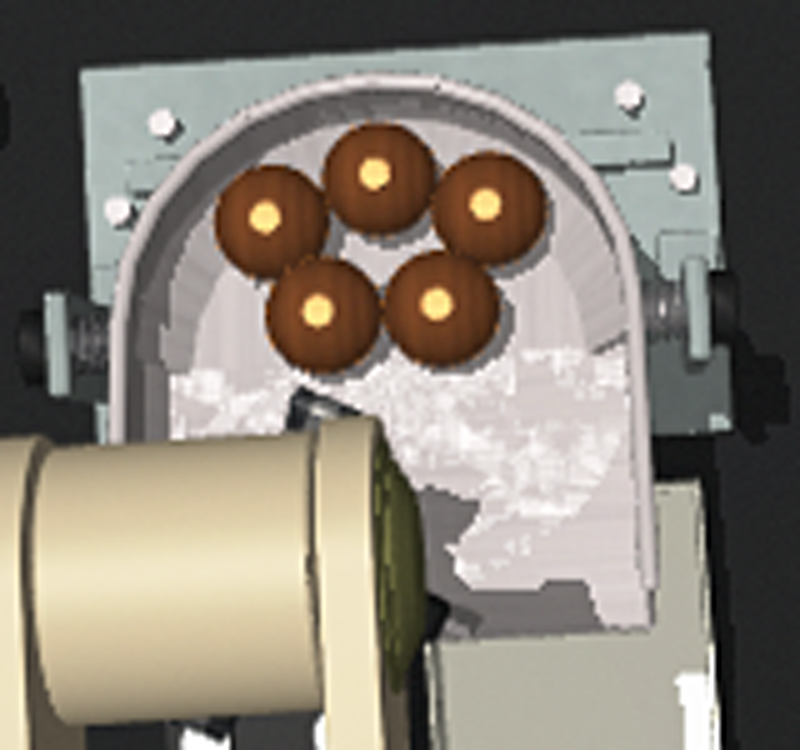

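>>> arm_command(commands="0.5 0 5 0;1 0.5 11 0;1.5 1.5 18 0;2 2.5 26 0;2.5 4 33 0;3.5 5.5 40 0;4 7 45 0;4.5 8 49 0")

```text
clock: 7.12
tool_pos: [507.5, 135.4, 225.3]
orientation: [-3.14, 0.004, 1.149]
ft_force: [-1.7, -0.2, 1.6]
width: 17.0
```

```bash
python3 -c "
from h import *
im=shot('scene','s6');crop(im,230,430,100,300,'s6c',3)
go(511.5,135.7,218.7,1.151)"
```

```text
t 7.17 pos [507.6 135.4 224.8] rpy [-3.139  0.004  1.149] w 17.2 F [0.4 0.1 0.7]
shift [1.9 3.4 6.1] turn -0.002
```

View pics/s6c.png

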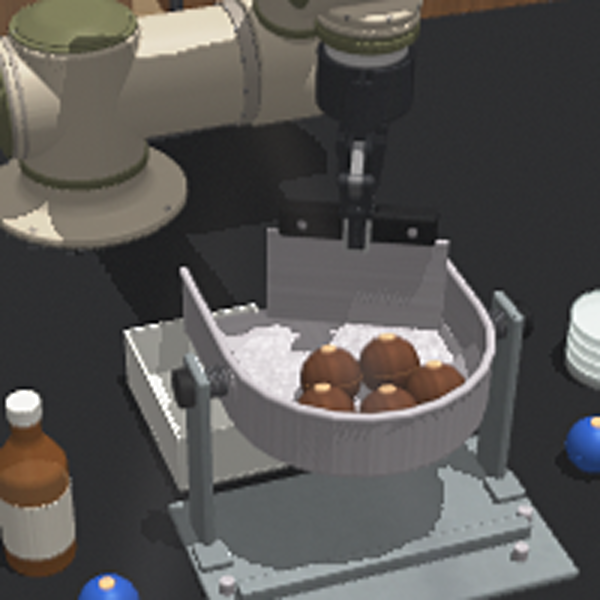

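>>> arm_command(commands="0.5 0.8 1.5 0;1 1.6 3 0;1.4 2.5 4.5 0;1.9 3.4 6 0;2.3 4.3 7.2 0;2.8 5.3 8.4 0;3.2 6.3 9.5 0;3.7 7.2 10.5 0")

```text
clock: 7.83
tool_pos: [515.9, 135.7, 215.0]
orientation: [-3.141, 0.003, 1.15]
ft_force: [-3.1, -2.4, 5.4]
width: 16.7
```

```bash
python3 -c "
from h import *
im=shot('scene','s7');crop(im,230,430,100,300,'s7c',3)
go(522.8,136,208.5,1.151)"
```

```text
t 7.88 pos [516.  135.8 214.7] rpy [-3.14e+00  3.00e-03  1.15e+00] w 16.9 F [-8.6  2.5  4.4]
shift [3.  6.2 6.2] turn -0.001
```

View pics/s7c.png

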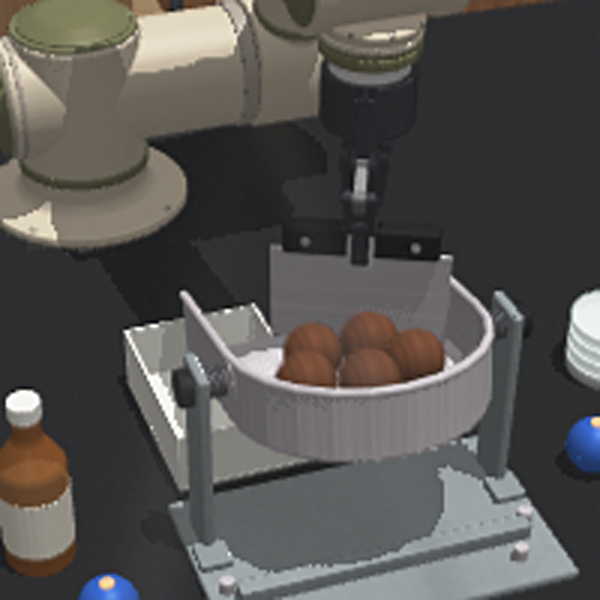

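>>> arm_command(commands="0 0 0 0;0 0 0 0;0 0 0 0;0 0 0 0;0 0 0 0;0 0 0 0;0 0 0 0;0 0 0 0")

```text
clock: 8.55
tool_pos: [515.8, 136.0, 214.6]
orientation: [-3.14, 0.003, 1.15]
ft_force: [-4.2, 1.8, 0.9]
width: 17.1
```

```bash
python3 -c "
from h import *
im=shot('scene','s8');crop(im,230,430,100,300,'s8c',3)
im=shot('top','t8');crop(im,190,350,185,335,'t8c',5)
go(522.8,136,208.5,1.151)"
```

```text
t 8.65 pos [515.9 135.9 214.6] rpy [-3.140e+00  3.000e-03  1.149e+00] w 16.8 F [-4.9  2.5  1.1]
shift [2.9 6.3 6.1] turn -0.002
```

View pics/s8c.png

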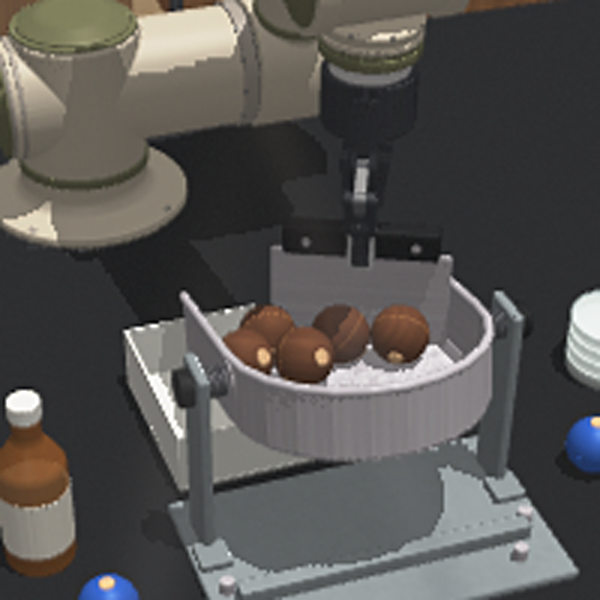

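View pics/t8c.png

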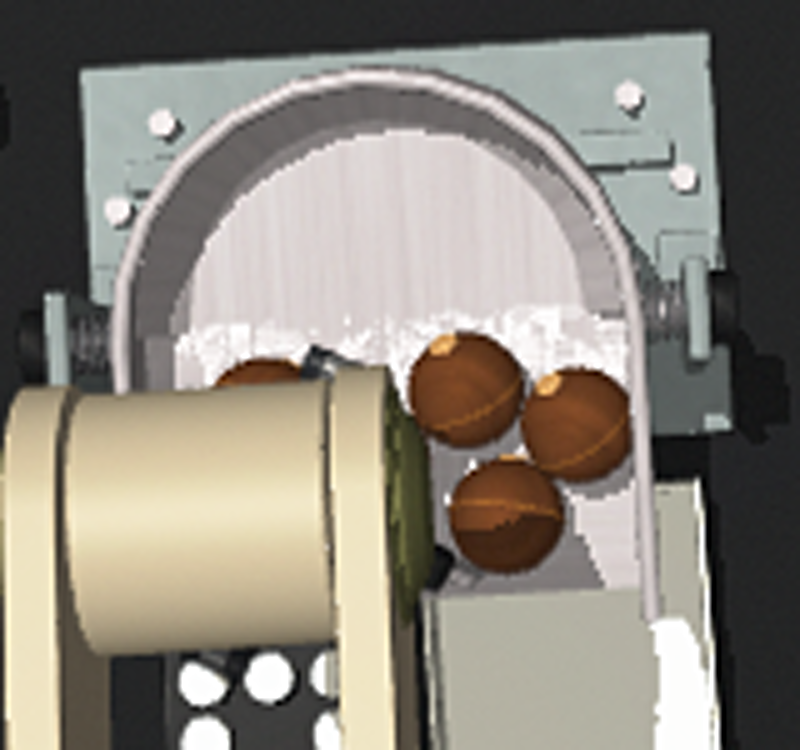

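>>> arm_command(commands="0.5 1 1 0;1 2 2 0;1.5 3 3 0;1.9 4 4 0;2.3 5 5 0;2.7 6 6 0;2.9 6.3 6.2 0;2.9 6.3 6.2 0")

```text
clock: 9.32
tool_pos: [523.0, 136.0, 208.5]
orientation: [-3.14, 0.003, 1.149]
ft_force: [-3.9, 0.6, 4.3]
width: 16.7
```

```bash
python3 -c "
from h import *
im=shot('scene','s9');crop(im,230,430,100,300,'s9c',3)
im=shot('top','t9');crop(im,190,350,185,335,'t9c',5)
go(527.9,136.2,205.2,1.151)"
```

```text
t 9.42 pos [522.9 136.  208.5] rpy [-3.140e+00  3.000e-03  1.149e+00] w 16.4 F [-3.4  1.4  3.9]
shift [2.3 4.5 3.3] turn -0.002
```

View pics/s9c.png

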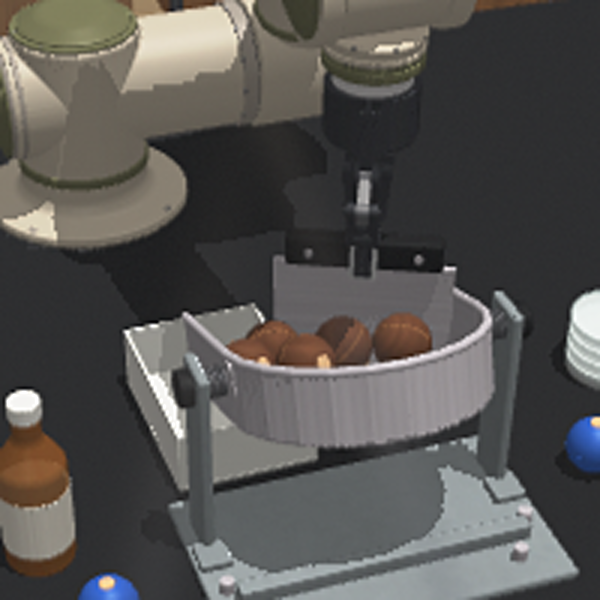

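View pics/t9c.png

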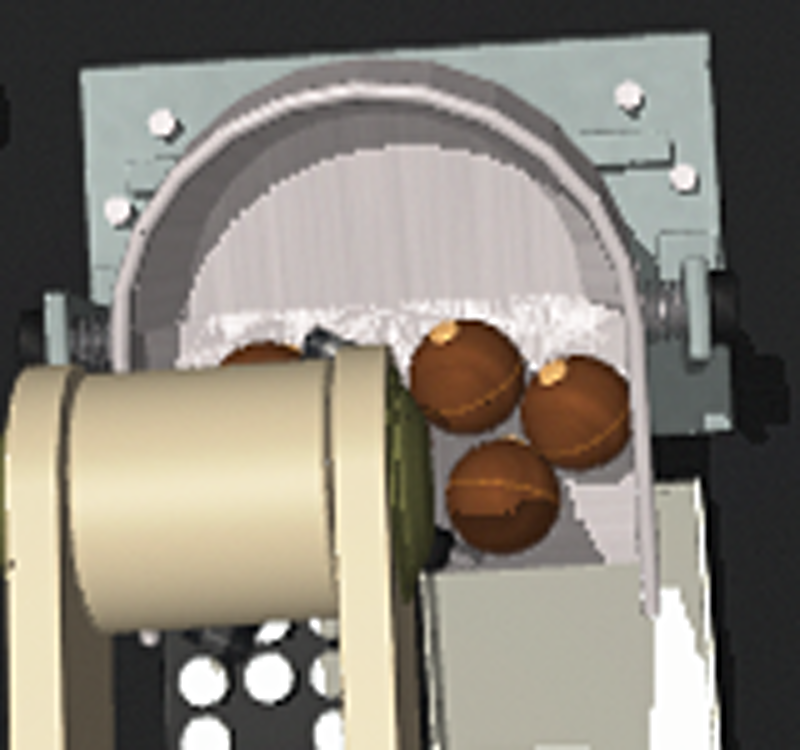

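>>> arm_command(commands="2 3 0 0;1 9 -3 0;1 13 -4 0;4 6 0 0;2.3 4.5 2 0;2.3 4.5 3 0;2.3 4.5 3.2 0;2.3 4.5 3.2 0")

```text
clock: 10.08
tool_pos: [528.7, 136.5, 206.2]
orientation: [3.141, 0.001, 1.15]
ft_force: [-3.1, 1.8, 8.2]
width: 16.6
```

```bash
python3 -c "
from h import *
im=shot('top','t10');crop(im,190,350,185,335,'t10c',5)
go(527.9,136.2,205.2,1.151)"
```

```text
t 10.13 pos [528.7 136.5 206.2] rpy [3.141e+00 1.000e-03 1.150e+00] w 16.7 F [-3.3  1.7  8.3]
shift [-0.6 -0.6  1. ] turn -0.001
```

View pics/t10c.png

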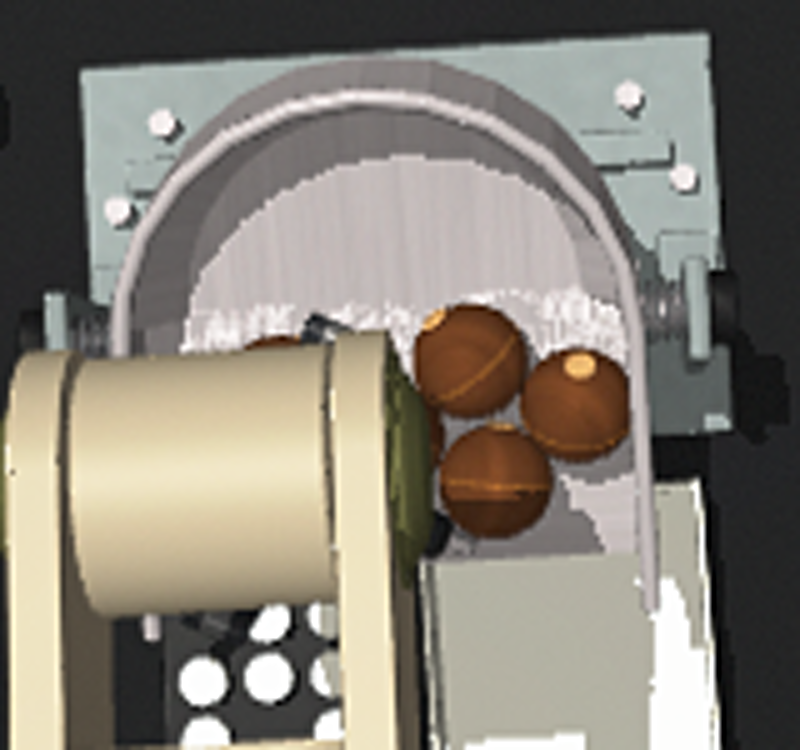

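>>> arm_command(commands="0 -2 -1 0.03;0 -4 -2.5 0.06;0 -6.5 -4 0.1;0 -9 -5.5 0.13;0.2 -11.5 -6.5 0.15;0.2 -11.5 -6.5 0.15;0.2 -11.5 -6.5 0.15;0.2 -11.5 -6.5 0.15")

```text
clock: 10.8
tool_pos: [518.3, 141.1, 212.7]
orientation: [3.14, 0.001, 1.0]
ft_force: [-4.9, -1.3, 3.5]
width: 16.9
```

```bash
python3 -c "
from h import *
im=shot('top','t11');crop(im,190,350,185,335,'t11c',5)
im=shot('scene','s11');crop(im,230,430,100,300,'s11c',3)
go(518.1,141.5,212.7,1.001)"
```

```text
t 10.90 pos [518.3 141.1 212.7] rpy [3.14e+00 1.00e-03 1.00e+00] w 16.7 F [-5.1 -1.7  3.4]
shift [ 0.2 -0.3  0. ] turn -0.001
```

View pics/t11c.png

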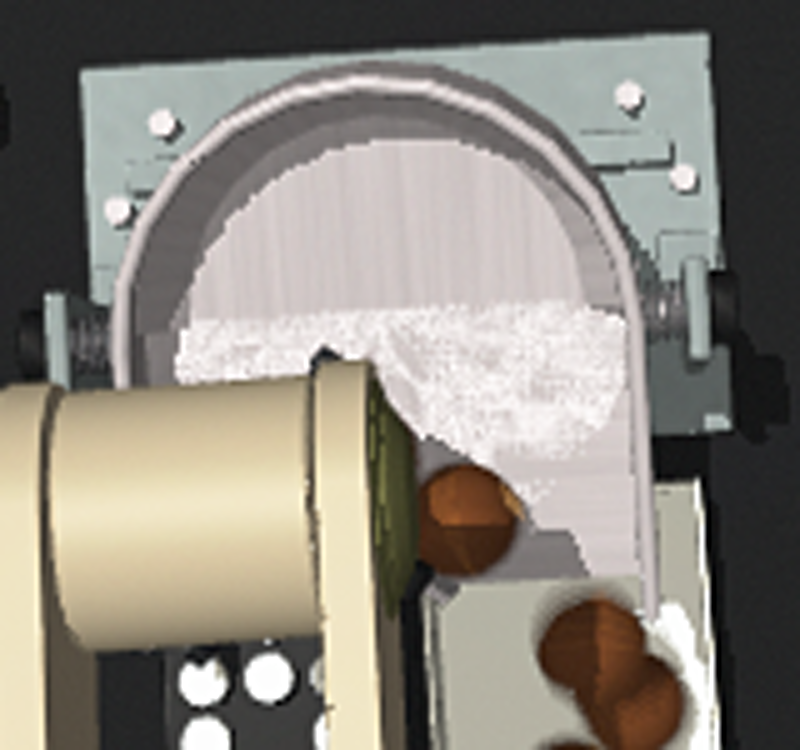

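View pics/s11c.png

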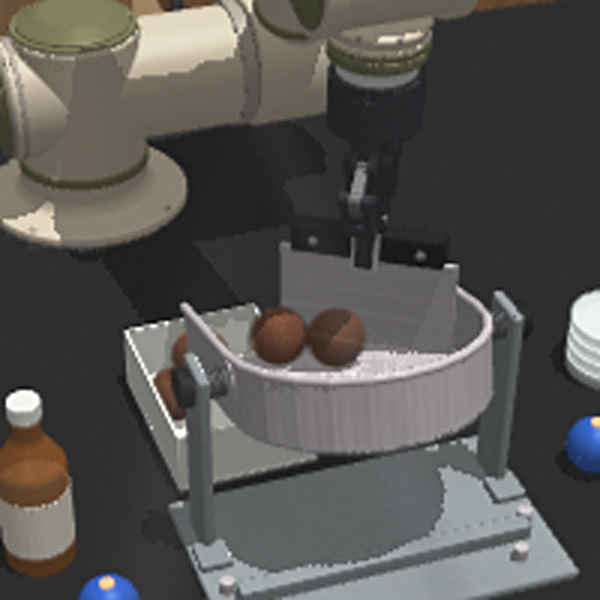

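>>> arm_command(commands="0 0 0 0;0 0 0 0;0 0 0 0;0 0 0 0;0 0 0 0;0 0 0 0;0 0 0 0;0 0 0 0")

```text
clock: 11.57
tool_pos: [518.2, 141.0, 212.8]
orientation: [3.141, 0.002, 1.0]
ft_force: [-4.7, -1.4, 4.2]
width: 16.7
```

```bash
python3 -c "
from h import *
im=shot('top','t12');crop(im,190,350,215,365,'t12c',5)
im=shot('scene','s12');crop(im,230,430,100,300,'s12c',3)
go(518.1,141.5,350,1.001)"
```

```text
t 11.67 pos [518.2 141.  212.8] rpy [3.141e+00 2.000e-03 1.000e+00] w 17.0 F [-5.5 -1.4  4.3]
shift [ 1.000e-01 -2.000e-01 -1.372e+02] turn -0.001
```

View pics/t12c.png

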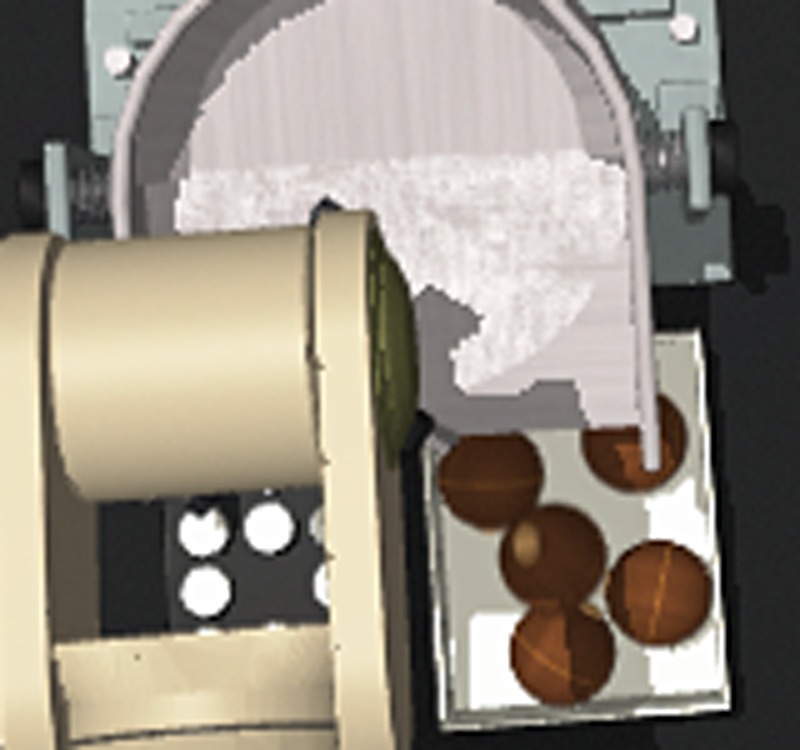

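View pics/s12c.png

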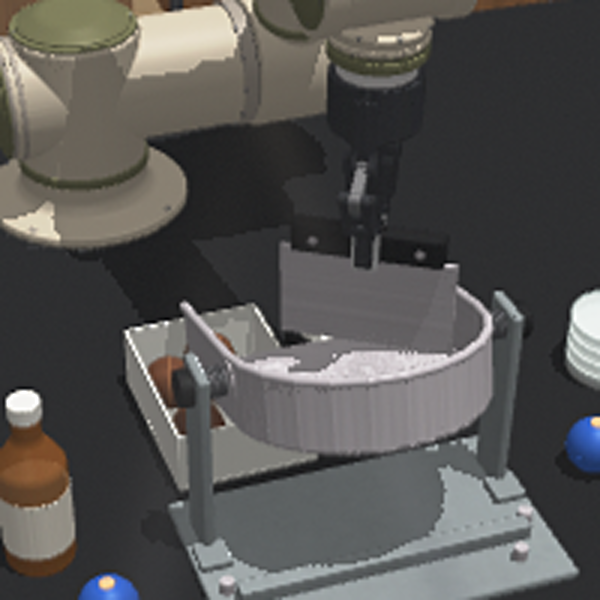

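>>> arm_command(commands="-1.5 -2.5 -3 0;-4 -6 -7 0;-6 -8.5 -12 0;-6 -8.5 -20 0;-6 -8.5 -29 0;-6 -8.5 -38 0;-6 -8.5 -47 0;-6 -8.5 -56 0")

```text
clock: 12.33
tool_pos: [508.0, 140.6, 269.9]
orientation: [3.14, 0.001, 1.0]
ft_force: [0.6, 0.4, -2.4]
width: 16.7
```

>>> arm_command(commands="0 0 -9 0;0 0 -18 0;0 0 -28 0;0 0 -40 0;0 0 -52 0;0 0 -64 0;0 0 -74 0;0 0 -80 0")

```text
clock: 13.0
tool_pos: [508.1, 140.9, 351.3]
orientation: [3.139, 0.0, 1.0]
ft_force: [-0.7, 0.4, -2.3]
width: 16.2
```

```bash
python3 -c "
from h import *
im=shot('scene','s13');crop(im,230,430,60,300,'s13c',2.5)
im=shot('top','t13');crop(im,190,350,215,365,'t13c',5)
go(480,-110,345,0.7)"
```

```text
t 13.10 pos [508.2 140.9 350.8] rpy [3.139 0.    1.   ] w 16.6 F [-0.3  0.  -2. ]
shift [-226.3  111.8    6.2] turn 0.300
```

View pics/s13c.png

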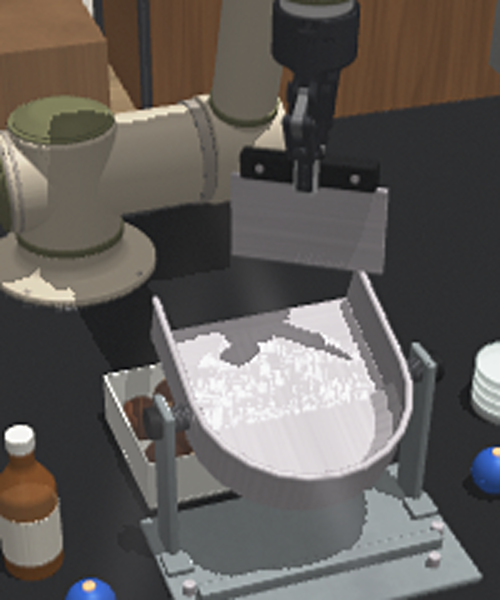

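>>> arm_command(commands="-20 10 0 0.03;-46 23 0 0.06;-76 38 0 0.1;-108 53 0 0.14;-140 69 0 0.19;-172 85 1 0.23;-202 100 2 0.27;-228 113 3 0.3")

```text
clock: 13.77
tool_pos: [479.4, -114.0, 347.5]
orientation: [3.14, -0.0, 0.697]
ft_force: [0.6, 0.1, -2.5]
width: 16.7
```

```bash
python3 -c "
from h import *
go(474.3,-346.3,240,0.008)"
```

```text
t 13.77 pos [ 479.4 -114.   347.5] rpy [ 3.14  -0.     0.697] w 16.7 F [ 0.6  0.1 -2.5]
shift [-153.1  174.6  107.8] turn 0.689
```

>>> arm_command(commands="-19 22 3 0.08;-40 46 8 0.17;-62 71 16 0.27;-85 97 28 0.37;-107 122 42 0.47;-128 146 58 0.57;-144 164 72 0.65;-153 174.5 80 0.689")

```text
clock: 14.43
tool_pos: [473.3, -348.3, 264.8]
orientation: [-3.14, 0.002, 0.003]
ft_force: [0.5, 0.6, -2.0]
width: 16.5
```

>>> arm_command(commands="0 0 0 0;0 0 0 0;0 0 0 0;0 0 0 0;0 0 0 0;0 0 0 0;0 0 0 0;0 0 0 0")

```text
clock: 15.1
tool_pos: [473.4, -348.0, 265.2]
orientation: [-3.141, 0.001, 0.003]
ft_force: [-0.1, 0.2, -2.8]
width: 16.6
```

```bash
python3 -c "
from h import *
im=shot('scene','s14');crop(im,80,230,80,280,'s14c',3)
im=shot('top','t14');crop(im,420,560,220,360,'t14c',5)
go(474.3,-346.3,170,0.008)
o=arm.get_obs();M=R.from_euler('xyz',o['orientation']).as_matrix()
for x,z in((75,88.5),(-75,88.5),(65,-25),(-65,-25)):
    P=o['tool_pos']+M@[x,0,z]; print(x,z,P.round(1),proj('scene',P).round(1),((proj('scene',P)-[80,80])*3).round(0))
"
```

```text
t 15.20 pos [ 473.4 -348.2  264.9] rpy [-3.14e+00  2.00e-03  3.00e-03] w 16.7 F [-0.3  0.5 -2.6]
shift [ 1.1 -1.8 94.9] turn -0.005
75 88.5 [ 548.2 -347.9  176.3] [153.8 239.7] [221. 479.]
-75 88.5 [ 398.2 -348.3  176.6] [149.5 203.6] [209. 371.]
65 -25 [ 538.4 -348.   289.8] [143.3 196. ] [190. 348.]
-65 -25 [ 408.4 -348.4  290. ] [140.2 166.1] [180. 258.]
```

View pics/s14c.png

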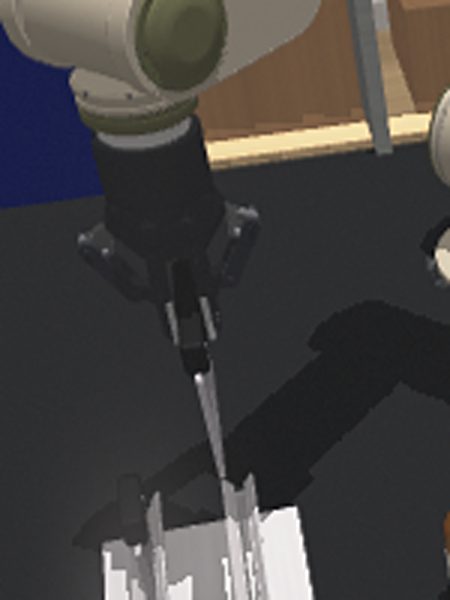

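View pics/t14c.png

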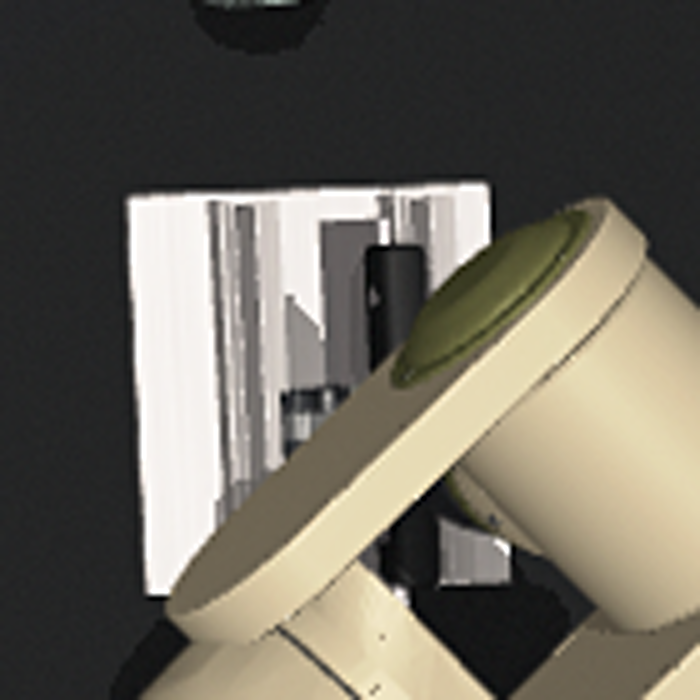

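>>> arm_command(commands="1 -2 8 -0.005;1 -2 20 -0.005;1 -2 36 -0.005;1 -2 54 -0.005;1 -2 72 -0.005;1 -2 86 -0.005;1 -2 95 -0.005;1 -2 100 -0.005")

```text
clock: 15.87
tool_pos: [473.9, -345.7, 163.4]
orientation: [-3.139, 0.003, 0.008]
ft_force: [0.3, -0.6, -2.1]
width: 16.6
```

```bash
python3 -c "
from h import *
im=shot('scene','s15');crop(im,90,210,180,330,'s15c',4)
go(474.2,-346.1,95.5,0.008)
"
```

```text
t 15.92 pos [ 473.9 -345.6  163.3] rpy [-3.139e+00  3.000e-03  8.000e-03] w 16.5 F [-0.3  1.2 -2.9]
shift [ 0.5  0.7 67.8] turn -0.000
```

View pics/s15c.png

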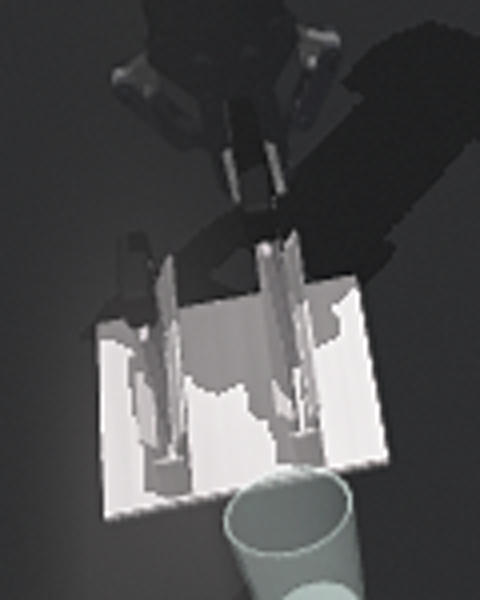

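Plate is above its slot; lower into it, slowly.

>>> arm_command(commands="0.4 0.5 4 0;0.4 0.5 10 0;0.4 0.5 16 0;0.4 0.5 22 0;0.4 0.5 28 0;0.4 0.5 34 0;0.4 0.5 39 0;0.4 0.5 42 0")

```text
clock: 16.58
tool_pos: [474.0, -345.9, 120.4]
orientation: [-3.138, 0.004, 0.008]
ft_force: [0.6, -0.1, -2.5]
width: 16.5
```

```bash
python3 -c "
from h import *
go(474.2,-346.1,95,0.008)
"
```

```text
t 16.58 pos [ 474.  -345.9  120.4] rpy [-3.138  0.004  0.008] w 16.5 F [ 0.6 -0.1 -2.5]
shift [ 0.3  0.3 25.4] turn -0.000
```

No contact force so it is running in the slot.

>>> arm_command(commands="0.2 0.2 4 0;0.2 0.2 9 0;0.2 0.2 14 0;0.2 0.2 18 0;0.2 0.2 21 0;0.2 0.2 23.5 0;0.2 0.2 25 0;0.2 0.2 25.5 0")

```text
clock: 17.25
tool_pos: [474.3, -346.0, 95.2]
orientation: [-3.138, 0.003, 0.008]
ft_force: [0.2, 0.9, 2.6]
width: 16.6
```

```bash
python3 -c "
from h import *
im=shot('scene','s16');crop(im,90,210,180,330,'s16c',4)
go(474.2,-346.1,94.5,0.008)
"
```

```text
t 17.30 pos [ 474.3 -346.    95.3] rpy [-3.138e+00  3.000e-03  8.000e-03] w 16.8 F [0.6 1.5 0.7]
shift [-0.1  0.1  0.8] turn -0.000
```

View pics/s16c.png

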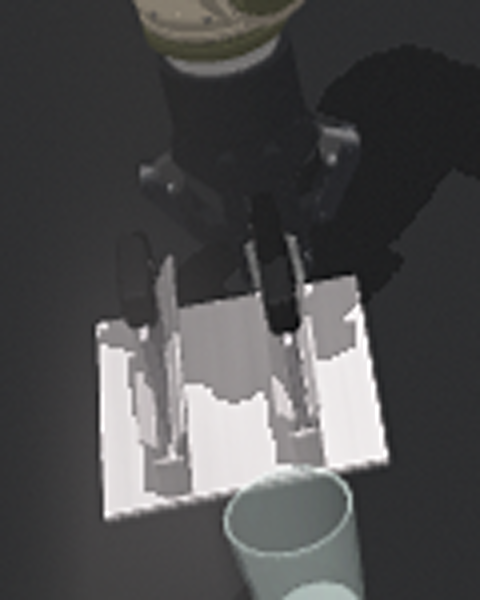

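>>> arm_command(commands="0 0 0 0;0 0 0 0;0 0 0 0;0 0 0 0;0 0 0 0;0 0 0 0;0 0 0 0;0 0 0 0", hand=70)

```text
clock: 17.97
tool_pos: [474.3, -346.0, 95.3]
orientation: [-3.138, 0.003, 0.008]
ft_force: [-0.1, 0.3, -1.2]
width: 70.0
```

>>> arm_command(commands="0 0 -8 0;0 0 -22 0;0 0 -40 0;0 0 -60 0;0 0 -82 0;0 0 -104 0;0 0 -120 0;0 0 -130 0")

```text
clock: 18.63
tool_pos: [475.0, -346.7, 227.9]
orientation: [-3.141, 0.001, 0.008]
ft_force: [0.3, 0.3, 0.1]
width: 70.1
```

```bash
python3 -c "
from h import *
shot('scene','s17');im=shot('top','t17');
go(360,-300,300,0.008)
"
```

```text
t 18.73 pos [ 475.1 -346.8  227.1] rpy [-3.141e+00  1.000e-03  8.000e-03] w 70.0 F [-0.  -0.4  0.7]
shift [-114.8  -47.8  -72.8] turn -0.000
```

View pics/s17.png

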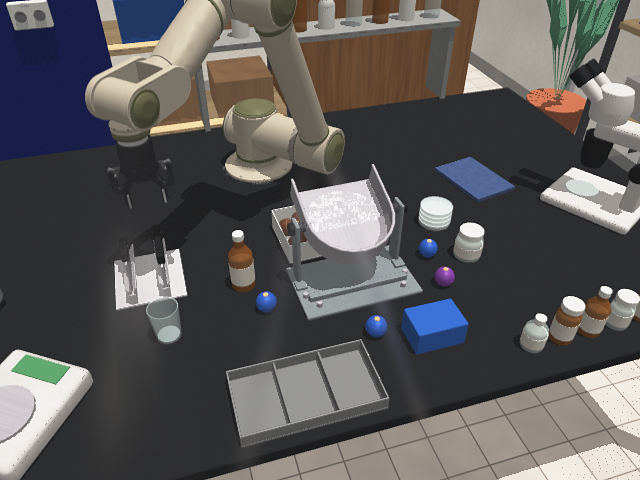

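View pics/t17.png

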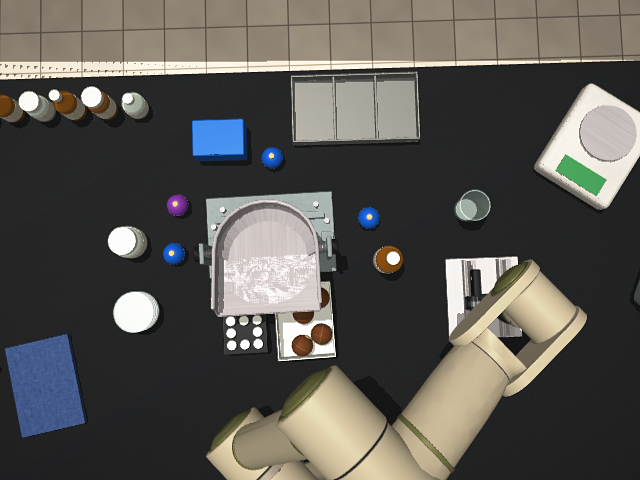

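>>> arm_command(commands="-10 4 -8 0;-30 12 -18 0;-52 20 -28 0;-75 30 -38 0;-98 40 -46 0;-120 48 -52 0;-138 55 -56 0;-150 60 -58 0")

```text
clock: 19.4
tool_pos: [323.3, -408.6, 285.2]
orientation: [-3.14, 0.002, 0.006]
ft_force: [0.5, -0.9, 0.3]
width: 70.1
```

```bash
python3 -c "
from h import *
t=shot('top','t18');s=shot('scene','s18')
a=cv2.resize(t[270:370,210:345],None,fx=3,fy=4,interpolation=2);b=cv2.resize(t[245:345,435:530],None,fx=4,fy=4,interpolation=2)
cv2.imwrite('pics/f18.png',np.hstack([a,b]))
crop(s,100,320,190,330,'g18',3.5)
go(475,-346,230,0)"
```

```text
t 19.50 pos [ 323.7 -408.7  285. ] rpy [-3.14e+00  2.00e-03  5.00e-03] w 69.9 F [ 0.7  0.3 -0.9]
shift [151.8 -61.8  54.8] turn 0.005
```

View pics/f18.png

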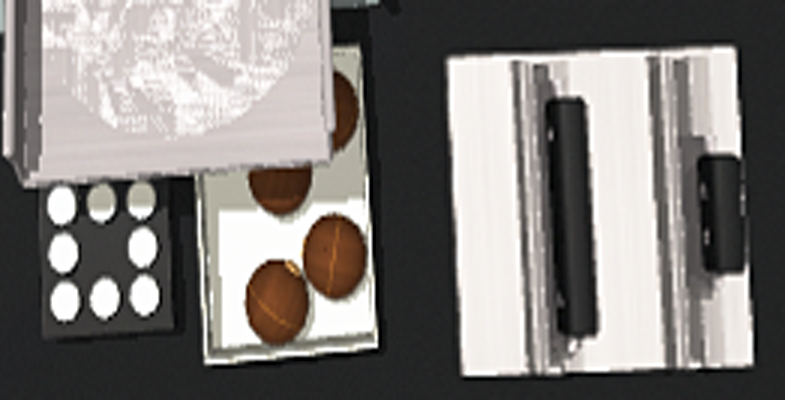

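View pics/g18.png

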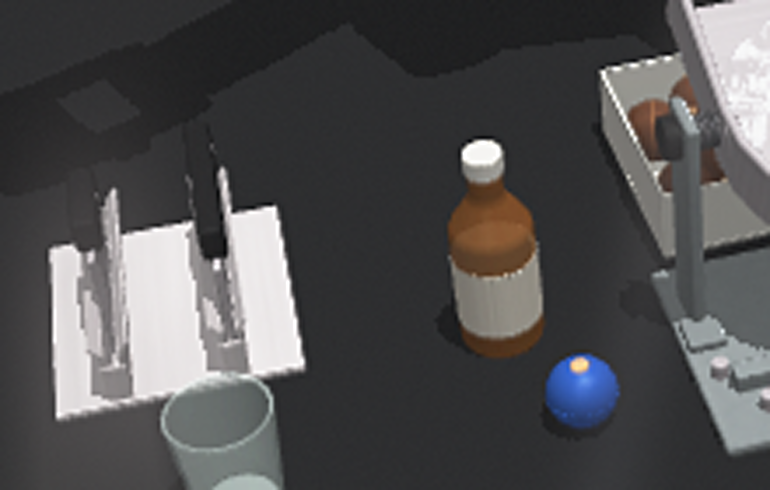

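```bash
python3 -c "
from h import *
for uv in ((323,297),(303,316),(321,333),(302,345)):
    P=plane('top',uv,28); print(P.round(0),(( proj('scene',P)-[100,190])*3.5).round(0))
a=cv2.imread('pics/s18.png');b=cv2.imread('pics/s12.png')
f=lambda i:cv2.resize(i[190:270,260:340],None,fx=5,fy=5,interpolation=2)
cv2.imwrite('pics/f19.png',np.hstack([f(b),f(a)]))"
```

```text
[486. -12.  28.] [670. 197.]
[444.  35.  28.] [714. 153.]
[404.  -5.  28.] [652. 133.]
[378.  39.  28.] [697. 104.]
```

View pics/f19.png

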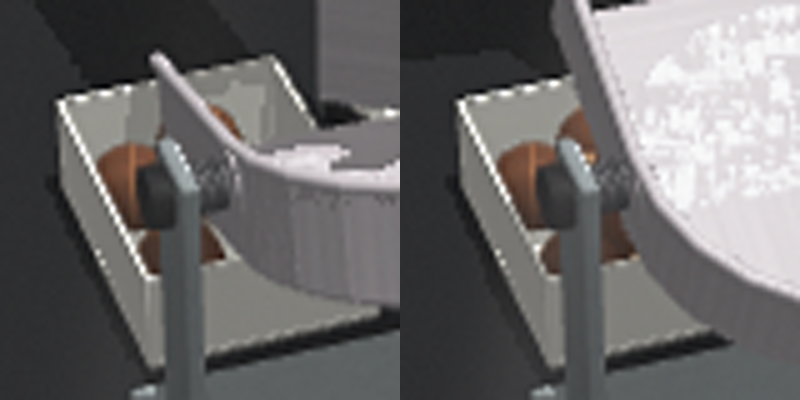

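View pics/t13c.png

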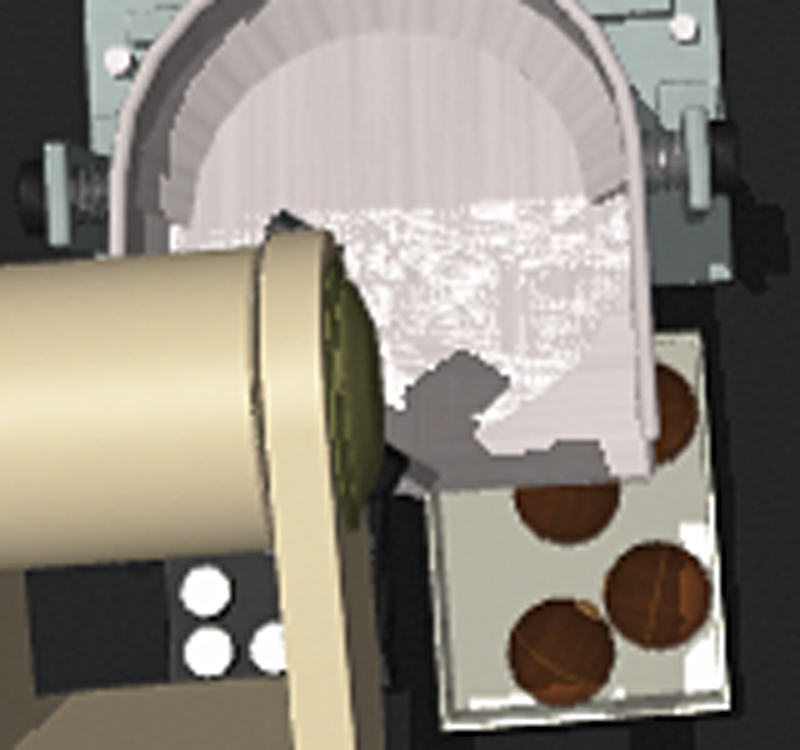

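```bash
python3 -c "
from workcell import arm
print(arm.finish_job())"
```

```text
the job is handed in; nothing more can be done
None
```

The job is handed in at about 19.5 s of the 48 s allowed. All five nuts went into the tub, the bowl is back at rest, and the wide scraper stands upright in its own slot again.

- **Pouring:** I took the wide scraper from its slot, held it slantwise across the mouth with the gap over the tub, and pressed the bowl down with it. The nuts jammed in the gap at the first slant. Tipping further and one push did not free them. Setting the scraper at a steeper slant did, and all five rolled out.
- **Returning:** I let the bowl up by following it with the scraper, then lowered the scraper into the slot. I met no resistance before it stood on the slot floor, then released it and drew clear.

**Last checks:**
- With the bowl still tipped, all five nuts showed inside the tub.
- In the final pictures the bowl is empty and at rest, and the handle is where it was at the start.
- By eye, the tub, tube rack, bottle, beaker, jar, dishes and small scraper have not moved.
- **Not confirmed:** the final pictures show only four nuts. The fifth must lie under the resting lip. When last seen it was inside the tub's outline, as small in the picture as the nuts on the tub's floor, and no brown nut shows outside the tub.

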